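Sort used rubber machine mounts by feel

ROBOT

A 6-joint arm with a two-finger parallel gripper is mounted at the origin on the work surface. World frame = base frame: x ahead of the robot, y to its left, z up, the work surface at z = 0. Lengths are in m, angles in rad, forces in N, time in s.
With the tool pointing down it reaches from about 0.35 to 0.8 m from the base axis. Payload 7.3 kg.
Tool frame: the origin (TCP) lies midway between the tips of the shut fingers; the grasp point (between the pads) lies 19 mm behind it (manip.pinch_z is the distance from the TCP to the grasp point, in m); z points along the fingers, y is the direction in which the jaws open and shut (so a half turn about z gives the same grasp; the last joint's range is limited). The gripper opens to 85 mm and grips with 20 to 120 N. Pads are 22 mm wide; open, the fingers measure 114 mm over their backs; the gripper's body (76 mm by 85 mm) begins 54 mm behind the grasp point. The pads swing forward as they close: fully open they stand 13 mm farther back than shut.
Start: joints at [1.051, 0.342, 1.524, -0, 1.275, -0.146], TCP at [0.192, 0.489, 0.231] pointing down, gripper open.
Joint ranges: [-2.53, 2.53], [-0.77, 2.02], [0.04, 2.7], [-1, 4.14], [0.28, 2.66], [-3.11, 3.11]. Speed limits (rad/s): [2.57, 2.57, 3.14, 3.14, 3.14, 3.14].

INTERFACE

Orientations are given as a rotation vector (axis times angle).
In Python, from cell import manip, snapshot, workorder, models gives the robot as it stands.
- The arm moves only by the shell command python3 -m handwheel 'ROWS' [OPENING]. ROWS is JSON, a list that holds one entry, the list of rows, each a list of 4 numbers: the shift along the tool's x, y, z in m, then the turn about the tool's z in degrees. In form: [[[dx, dy, dz, spin], ...]]. A call has 1 to 12 rows; each row is the pose to reach, as a shift and turn from the pose measured when the call began, along the tool's axes at that moment; what a row does not reach only later rows make up. A row lasts 1/8 s, in which the tool goes at most 62.5 mm and 10.7 degrees, less where a joint would pass 70% of its speed; a pose out of reach is approached as far as the arm can. A call with a gripper value outside its range is refused whole. OPENING is the opening, from 0 (shut) to 1 (fully open), set as the call begins (- or left out, the last holds). The fingers move at their own pace and stop on an object; the grip force is fixed at half the most. Time passes only in rows, so rows that repeat a pose let the fingers close. It gives the time, the measured TCP pose, the force and the opening at its end, in the units of the state.
- manip.get_obs(): the state, without advancing time (a new reading comes with each control period).
- snapshot(name): name is "side" or "top"; returns a dict with "image" (400x640x3 uint8, blue, green, red), "range_z" (400x640 float32, m along the optical axis (not along the pixel's ray), 0 where there is no reading), "fx", "fy", "cx", "cy" (pixels), "extrinsics" (4x4, takes a point from camera to world coordinates). Camera axes: x right, y up, looking along -z (the intrinsics and any distortion apply to the point x, -y, -z); pixel columns grow to the right and rows downward; lengths in m; the calibration is good to about 2 mm. A picture is of the moment at which its call begins.
- workorder.job_done(): hands the job in, once; it reports no verdict.
Trained networks look in a picture, given as the dict that the camera call returned (one of the last four; its "shot" number tells which), for a name from the list of things; names that differ only in an ending like _2 or _b are one class to them, and where a whole thing is asked for, a point or a joint stands for the part that bears it (a point fixed in the world has none). Each returns a list of dicts, best first, with "conf" (0 to 1); they miss things now and then, are a little off and sometimes report something else, mostly with a low value. They report only what shows in the picture. A call takes as long as a camera call.
- models.boxes_of(picture, thing): "location" ([row, column] in pixels, amid what is visible of it).
- models.silhouettes(picture, thing): "region" (400x640 bool, what is visible of it) and "location" ([row, column] in pixels, amid what is visible of it).
- models.landmark_of(picture, thing): "location" ([row, column] in pixels: a listed point, or the origin of a listed thing).
The state is a dict: "time_s": time; "qpos": joint angles; "qvel": joint speeds; "effort": joint torques, N m; "position": TCP position; "tcp_rot": TCP orientation; "wrist_force": force on the tool from outside, world axes, zero at the start; "torque": the same for the moment, N m; "grip_width": finger opening in m.
Only numpy, scipy, OpenCV 4.12 (cv2) and the standard library are available. Lean on these libraries where they do the work, as an engineer would, in place of code of your own. Each camera call takes 0.05 s, during which the arm holds its last target.

TASK

The four rubber mounts off the button feeder stand on the steel plate: go by feel, pressing the rubber down about 5 mm, where a sound one pushes back with about 10 N. Put every mount that is clearly softer or clearly harder than that into the empty scrap bin and leave the sound ones standing upright where they are. Never press any rubber with more than 25 N, and leave everything else on the bench alone.

Things in the scene. Friction and masses are not known exactly. Their poses are not given: they have to be found in the camera images.
- mount_a_mid (a point): middle of mount a, which stands upright on the plate, rubber up: a stiff round steel cup (the place to grip), diameter 44 mm (47 at the bead round its foot), 24 mm high, with a black rubber plug, diameter 33 mm, standing out of its top. 170 g. The point is on the axis, 19 mm above the cup's underside; z points along the axis towards the rubber. The four mounts look alike.
- rubber_a: rubber plug of mount a; origin: centre of its flat top, 34.5 to 38 mm above the cup's underside (old rubber has taken a set, different each time). Yields along the axis like a spring, 9 mm at most, and comes back. Pushed in 5 mm a sound rubber pushes back with about 10 N (2 N per mm), a perished one 5.5 N (1.1 N per mm), a hardened one 18 N (3.6 N per mm). Over 25 N ruins it.
- pad_a (a joint): how far the rubber of mount a is pushed in from its free height, m, measured by eye and so as coarse as the other readings; 0 when free (but for a hairline sag under its own weight, too small to see), grows downwards.
- mount_b_mid (a point): middle of mount b, which stands upright on the plate, rubber up: a stiff round steel cup (the place to grip), diameter 44 mm (47 at the bead round its foot), 24 mm high, with a black rubber plug, diameter 33 mm, standing out of its top. 170 g. The point is on the axis, 19 mm above the cup's underside; z points along the axis towards the rubber. The four mounts look alike.
- rubber_b: rubber plug of mount b; origin: centre of its flat top, 34.5 to 38 mm above the cup's underside (old rubber has taken a set, different each time). Yields along the axis like a spring, 9 mm at most, and comes back. Pushed in 5 mm a sound rubber pushes back with about 10 N (2 N per mm), a perished one 5.5 N (1.1 N per mm), a hardened one 18 N (3.6 N per mm). Over 25 N ruins it.
- pad_b (a joint): how far the rubber of mount b is pushed in from its free height, m, measured by eye and so as coarse as the other readings; 0 when free (but for a hairline sag under its own weight, too small to see), grows downwards.
- mount_c_mid (a point): middle of mount c, which stands upright on the plate, rubber up: a stiff round steel cup (the place to grip), diameter 44 mm (47 at the bead round its foot), 24 mm high, with a black rubber plug, diameter 33 mm, standing out of its top. 170 g. The point is on the axis, 19 mm above the cup's underside; z points along the axis towards the rubber. The four mounts look alike.
- rubber_c: rubber plug of mount c; origin: centre of its flat top, 34.5 to 38 mm above the cup's underside (old rubber has taken a set, different each time). Yields along the axis like a spring, 9 mm at most, and comes back. Pushed in 5 mm a sound rubber pushes back with about 10 N (2 N per mm), a perished one 5.5 N (1.1 N per mm), a hardened one 18 N (3.6 N per mm). Over 25 N ruins it.
- pad_c (a joint): how far the rubber of mount c is pushed in from its free height, m, measured by eye and so as coarse as the other readings; 0 when free (but for a hairline sag under its own weight, too small to see), grows downwards.
- mount_d_mid (a point): middle of mount d, which stands upright on the plate, rubber up: a stiff round steel cup (the place to grip), diameter 44 mm (47 at the bead round its foot), 24 mm high, with a black rubber plug, diameter 33 mm, standing out of its top. 170 g. The point is on the axis, 19 mm above the cup's underside; z points along the axis towards the rubber. The four mounts look alike.
- rubber_d: rubber plug of mount d; origin: centre of its flat top, 34.5 to 38 mm above the cup's underside (old rubber has taken a set, different each time). Yields along the axis like a spring, 9 mm at most, and comes back. Pushed in 5 mm a sound rubber pushes back with about 10 N (2 N per mm), a perished one 5.5 N (1.1 N per mm), a hardened one 18 N (3.6 N per mm). Over 25 N ruins it.
- pad_d (a joint): how far the rubber of mount d is pushed in from its free height, m, measured by eye and so as coarse as the other readings; 0 when free (but for a hairline sag under its own weight, too small to see), grows downwards.
- plate: flat steel bench plate, 160 mm (its x) by 400 mm (its y), 12 mm thick, fixed; origin at the centre of its underside, on the bench. The mounts stand on its top in a row along its y, about 100 mm apart.
- scrap: the scrap bin: an empty open-topped grey plastic bin, 220 mm (its x) by 160 mm (its y), 60 mm high, walls and floor 4 mm, fixed to the bench; origin at the centre of its underside. It stands to the left or to the right of the plate; the tub on the other side is full of buttons.
- button_tub: white plastic tub full of shirt buttons, 220 by 158 by 70 mm high, fixed; origin at the centre of its underside. Nothing goes in here.
- oil_bottle: small white plastic oil bottle with a black cap, 48 mm across, 130 mm high, standing beyond the plate; origin at the centre of its underside. To be left alone.
- screwdriver: screwdriver lying beyond the plate; to be left alone.
- bracket: aluminium angle bracket, 50 by 90 by 53 mm, lying beyond the plate; origin at the centre of its underside. To be left alone.

How it is judged:
On the way:
1. the rubber of one of the mounts is pressed down by feel with the gripper (at least 3.5 N) ((contact force between the fingers and rubber_a above 3.5 N or contact force between the fingers and rubber_b above 3.5 N or contact force between the fingers and rubber_c above 3.5 N or contact force between the fingers and rubber_d above 3.5 N)), for 0.1 s.
At the end, for the whole second after the job is handed in: The softened and the hardened mounts lie at rest in the scrap bin (middle inside the walls, below the rim, any way up); the sound ones (known by their rubber's hairline sag under its own weight) stand upright within 6 degrees, within 30 mm of where they began (((x of mount_a_mid in the frame of scrap between -0.106 and 0.106 m and y of mount_a_mid in the frame of scrap between -0.076 and 0.076 m and z of mount_a_mid in the frame of scrap below 0.06 m and linear speed of rubber_a below 0.03 m/s) or (distance of mount_a_mid from where it was at the start of the episode below 0.03 m and angle between mount_a_mid's own z axis and vertical below 0.1 rad and value of joint pad_a between 1.4e-05 and 2.7e-05 m)) and ((x of mount_b_mid in the frame of scrap between -0.106 and 0.106 m and y of mount_b_mid in the frame of scrap between -0.076 and 0.076 m and z of mount_b_mid in the frame of scrap below 0.06 m and linear speed of rubber_b below 0.03 m/s) or (distance of mount_b_mid from where it was at the start of the episode below 0.03 m and angle between mount_b_mid's own z axis and vertical below 0.1 rad and value of joint pad_b between 1.4e-05 and 2.7e-05 m)) and ((x of mount_c_mid in the frame of scrap between -0.106 and 0.106 m and y of mount_c_mid in the frame of scrap between -0.076 and 0.076 m and z of mount_c_mid in the frame of scrap below 0.06 m and linear speed of rubber_c below 0.03 m/s) or (distance of mount_c_mid from where it was at the start of the episode below 0.03 m and angle between mount_c_mid's own z axis and vertical below 0.1 rad and value of joint pad_c between 1.4e-05 and 2.7e-05 m)) and ((x of mount_d_mid in the frame of scrap between -0.106 and 0.106 m and y of mount_d_mid in the frame of scrap between -0.076 and 0.076 m and z of mount_d_mid in the frame of scrap below 0.06 m and linear speed of rubber_d below 0.03 m/s) or (distance of mount_d_mid from where it was at the start of the episode below 0.03 m and angle between mount_d_mid's own z axis and vertical below 0.1 rad and value of joint pad_d between 1.4e-05 and 2.7e-05 m)) and (distance of each of mount_a_mid, mount_b_mid from where it was at the start of the episode below 0.03 m or distance of each of mount_a_mid, mount_c_mid from where it was at the start of the episode below 0.03 m or distance of each of mount_a_mid, mount_d_mid from where it was at the start of the episode below 0.03 m or distance of each of mount_b_mid, mount_c_mid from where it was at the start of the episode below 0.03 m or distance of each of mount_b_mid, mount_d_mid from where it was at the start of the episode below 0.03 m or distance of each of mount_c_mid, mount_d_mid from where it was at the start of the episode below 0.03 m)); the robot touches nothing.
It fails at once if the robot presses with more than 25 N on the rubber of a mount (contact force between any of the fingers, the arm and rubber_a above 25 N or contact force between any of the fingers, the arm and rubber_b above 25 N or contact force between any of the fingers, the arm and rubber_c above 25 N or contact force between any of the fingers, the arm and rubber_d above 25 N).
It fails at once if the oil bottle, the screwdriver or the bracket is shoved (over 30 mm) or knocked over (distance of any of oil_bottle, screwdriver, bracket from where it was at the start of the episode above 0.03 m or angle between any of oil_bottle, bracket's own z axis and vertical above 0.5 rad).
It also fails if it takes over 72 s, if anything falls off the work surface, if the arm or the gripper's body presses on something with over 40 N, if the wrist force passes 120 N, or if a joint passes its speed limit or range.

## Working session

There is one attempt and no reset: what is moved stays moved. The work goes in short steps, Python scripts to look and compute and a shell command to move; the robot and the scene stay as the last step left them, time stands still between calls to the robot, and variables do not carry over. Pictures are saved under pics/ and viewed, and the job is handed in when it is done.

```bash
ls; mkdir -p pics
python3 - <<'E'
from cell import manip, snapshot, workorder, models
import cv2,numpy as np
print(manip.get_obs(), manip.pinch_z)
for n in ("side","top"):
    s=snapshot(n); cv2.imwrite(f"pics/{n}0.png",s["image"]); print(n,s["fx"],s["fy"],s["cx"],s["cy"],s["extrinsics"],[k for k in s])
E
```

```text
pics
{'time_s': 0.0, 'qpos': array([ 1.05099695e+00,  3.42704913e-01,  1.52505616e+00, -2.42708948e-05,
        1.27539401e+00, -1.46003206e-01]), 'qvel': array([-0.00116325, -0.00069564, -0.00076827, -0.00029413,  0.00167409,
        0.00193499]), 'effort': array([-3.31737856e-04, -4.33659053e+01, -2.46022260e+01, -1.36968265e-04,
        7.59053801e-03,  5.33626093e-06]), 'position': array([0.19148244, 0.48838535, 0.23062154]), 'tcp_rot': array([-5.83643401e-01, -3.08640395e+00,  2.33106792e-03]), 'wrist_force': array([-0.32213743,  0.19254882,  0.22892607]), 'torque': array([0.02228436, 0.02401232, 0.02925546]), 'grip_width': 0.08553811569122173} 0.0187
side 460.4617264278153 460.4617264278153 328.47656420069717 195.63712959625636 [[ 0.73729461  0.49413851 -0.46067754  0.12256103]
 [-0.67552489  0.53125049 -0.5113111  -0.51566299]
 [-0.00792334  0.68818606  0.72549098  0.83668678]
 [ 0.          0.          0.          1.        ]] ['image', 'range_z', 'fx', 'fy', 'cx', 'cy', 'extrinsics', 'shot']
top 444.1570093439956 444.1570093439956 316.164783361878 201.2882003525687 [[-3.66965827e-04  9.85719880e-01 -1.68392944e-01  4.25073690e-01]
 [-9.99995355e-01  1.47820609e-04  3.04450901e-03  5.31829628e-03]
 [ 3.02592500e-03  1.68393279e-01  9.85715247e-01  1.23941339e+00]
 [ 0.00000000e+00  0.00000000e+00  0.00000000e+00  1.00000000e+00]] ['image', 'range_z', 'fx', 'fy', 'cx', 'cy', 'extrinsics', 'shot']
```

View pics/top0.png

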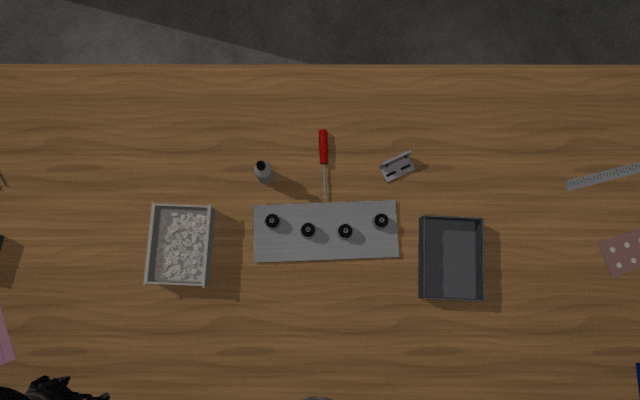

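View pics/side0.png

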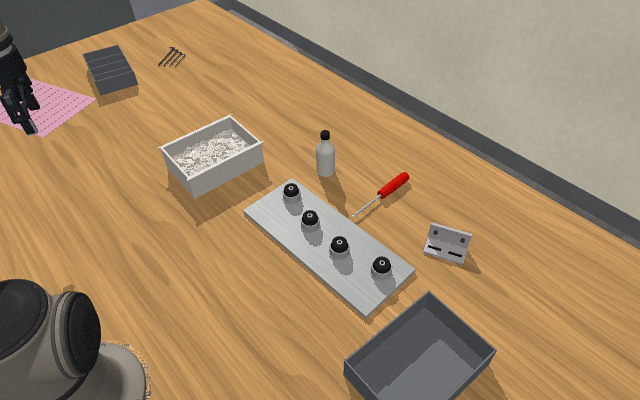

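```bash
cat > h.py <<'E'
from cell import manip, snapshot, workorder, models
import cv2,numpy as np
from scipy.spatial.transform import Rotation as R
def cloud(s):
    z=s["range_z"].astype(float); v,u=np.mgrid[:z.shape[0],:z.shape[1]]
    p=np.stack([(u-s["cx"])/s["fx"]*z,-(v-s["cy"])/s["fy"]*z,-z],-1)
    E=s["extrinsics"]; w=p@E[:3,:3].T+E[:3,3]; w[z<=0]=np.nan
    return w
def st():
    o=manip.get_obs(); print("t",round(o["time_s"],2),"p",o["position"].round(4),"rot",o["tcp_rot"].round(3),"F",o["wrist_force"].round(2),"w",round(o["grip_width"],4)); return o
def totool(o,target):
    return R.from_rotvec(o["tcp_rot"]).inv().apply(np.array(target)-o["position"])
E
python3 - <<'E'
from h import *
for n in ("top","side"):
    s=snapshot(n); w=cloud(s)
    for t in ("mount_a_mid","rubber_a","scrap","button_tub","plate","oil_bottle","screwdriver","bracket"):
        for r in models.silhouettes(s,t):
            if r["conf"]<.3: continue
            m=r["region"]; p=w[m]; p=p[~np.isnan(p[:,0])]
            print(n,t,round(r["conf"],2),np.round(r["location"]),m.sum(),np.median(p,0).round(4),"lo",np.percentile(p,2,0).round(3),"hi",np.percentile(p,98,0).round(3))
E
```

```text
top mount_a_mid 0.57 [231. 308.] 244 [0.5503 0.0236 0.041 ] lo [0.531 0.002 0.011] hi [0.573 0.046 0.053]
top rubber_a 0.74 [146. 322.] 268 [ 0.7816 -0.018   0.0232] lo [ 0.724 -0.029  0.011] hi [ 0.834 -0.009  0.029]
top rubber_a 0.71 [231. 345.] 140 [ 0.5474 -0.0761  0.0481] lo [ 0.532 -0.092  0.037] hi [ 0.564 -0.06   0.053]
top rubber_a 0.69 [223. 384.] 84 [ 0.5774 -0.1751  0.0468] lo [ 0.564 -0.187  0.042] hi [ 0.591 -0.163  0.052]
top rubber_a 0.58 [220. 273.] 134 [0.5751 0.121  0.0467] lo [0.561 0.106 0.038] hi [0.591 0.137 0.052]
top scrap 0.74 [255. 449.] 5472 [ 0.477  -0.3708  0.0054] lo [ 0.37  -0.441 -0.   ] hi [ 0.584 -0.279  0.061]
top button_tub 0.66 [244. 182.] 5187 [0.5101 0.3676 0.0431] lo [0.41  0.287 0.006] hi [0.614 0.441 0.073]
top button_tub 0.3 [145. 323.] 311 [ 0.7871 -0.018   0.0229] lo [ 0.723 -0.029  0.013] hi [ 0.839 -0.007  0.029]
top plate 0.75 [231. 323.] 7355 [ 0.5456 -0.0232  0.0121] lo [ 0.474 -0.217  0.007] hi [0.63  0.167 0.017]
top oil_bottle 0.76 [175. 267.] 349 [0.7006 0.1405 0.0874] lo [0.687 0.122 0.01 ] hi [0.729 0.165 0.133]
top screwdriver
[... 1058 characters left out ...]
 0.005] hi [0.612 0.442 0.071]
side plate 0.65 [245. 329.] 8783 [ 0.533  -0.0555  0.0116] lo [ 0.47  -0.221  0.005] hi [0.629 0.166 0.015]
side oil_bottle 0.87 [154. 323.] 748 [0.699  0.1355 0.0637] lo [ 0.685  0.122 -0.001] hi [0.788 0.244 0.13 ]
side oil_bottle 0.39 [186. 390.] 435 [ 0.7715 -0.0222  0.0198] lo [ 0.652 -0.031 -0.001] hi [0.835 0.004 0.027]
side screwdriver 0.62 [185. 394.] 325 [ 0.7821 -0.023   0.0217] lo [ 0.65  -0.031  0.012] hi [ 0.835 -0.01   0.027]
side bracket 0.87 [243. 447.] 1367 [ 0.737  -0.2262  0.0099] lo [ 0.697 -0.27   0.002] hi [ 0.765 -0.182  0.054]
side bracket 0.65 [246. 338.] 215 [ 0.5437 -0.08    0.0476] lo [ 0.531 -0.094  0.036] hi [ 0.561 -0.062  0.051]
```

The top view shows the mounts in a row at about (220,272), (230,308), (231,345) and (220,381). The scrap bin is grey and empty at about (257,451), and the button tub is at (244,182). Next I'll refine the mount centres.

Run:
```python
from h import *
C=np.array([[.576,.121],[.549,.021],[.546,-.077],[.576,-.175]])
for n in ("top","side"):
    s=snapshot(n); w=cloud(s).reshape(-1,3); w=w[~np.isnan(w[:,0])]
    for c in C:
        d=np.linalg.norm(w[:,:2]-c,axis=1); p=w[(d<.03)&(w[:,2]>.044)&(w[:,2]<.056)]
        (x,y),r=cv2.minEnclosingCircle(p[:,:2].astype(np.float32))
        print(n,len(p),p.mean(0).round(4),(round(x,4),round(y,4),round(r,4)),np.percentile(p[:,2],[50,90]).round(4), ((p[:,:2].max(0)+p[:,:2].min(0))/2).round(4))
o=st(); print(R.from_rotvec(o["tcp_rot"]).as_matrix().round(3))
print(totool(o,[.576,.120,.2]).round(4))
```

```text
top 109 [0.5762 0.1218 0.0477] (0.5762, 0.1214, 0.0164) [0.0475 0.0502] [0.5761 0.1222]
top 112 [0.5517 0.0245 0.0486] (0.552, 0.0239, 0.0166) [0.0485 0.0516] [0.5515 0.0237]
top 113 [ 0.5491 -0.0773  0.0491] (0.5494, -0.0774, 0.0164) [0.0492 0.0524] [ 0.5492 -0.0772]
top 103 [ 0.5776 -0.176   0.0472] (0.5777, -0.1758, 0.0165) [0.0472 0.0493] [ 0.5777 -0.175 ]
side 116 [0.5745 0.1216 0.0469] (0.5746, 0.1222, 0.0187) [0.0469 0.0487] [0.5753 0.1224]
side 141 [0.5498 0.0235 0.0482] (0.5503, 0.0247, 0.0179) [0.0483 0.0501] [0.5502 0.0254]
side 167 [ 0.5465 -0.0775  0.048 ] (0.5475, -0.0763, 0.0177) [0.0482 0.0499] [ 0.5475 -0.0768]
side 161 [ 0.5755 -0.1756  0.0466] (0.5757, -0.1744, 0.0171) [0.0465 0.0484] [ 0.5758 -0.1751]
t 1.1 p [0.1917 0.4888 0.2313] rot [0.584 3.087 0.   ] F [ 0.47 -0.28  0.64] w 0.0851
[[-0.931  0.365  0.   ]
 [ 0.365  0.931  0.   ]
 [-0.     0.    -1.   ]]
[-0.4924 -0.203   0.0313]
```

```bash
python3 -m handwheel '[[[-0.05,-0.02,0.003,-2],[-0.1,-0.041,0.006,-4],[-0.15,-0.062,0.01,-6],[-0.2,-0.082,0.013,-8],[-0.25,-0.103,0.016,-10],[-0.3,-0.124,0.02,-13],[-0.35,-0.144,0.023,-16],[-0.4,-0.165,0.026,-18],[-0.45,-0.186,0.03,-20],[-0.4924,-0.203,0.04,-21.4],[-0.4924,-0.203,0.06,-21.4],[-0.4924,-0.203,0.09,-21.4]]]' 0
python3 - <<'E'
from h import *
o=st();print(totool(o,[.5755,.1216,.053]).round(4)); print(R.from_rotvec(o["tcp_rot"]).as_matrix().round(3))
E
```

```text
time_s: 2.6
position: [0.5769, 0.1193, 0.1411]
tcp_rot: [0.003, 3.14, 0.0]
wrist_force: [0.3, 0.2, 0.4]
grip_width: -0.0003
t 2.6 p [0.5769 0.1193 0.1411] rot [3.00e-03 3.14e+00 0.00e+00] F [0.27 0.22 0.42] w -0.0003
[0.0016 0.0023 0.0881]
[[-1.     0.002  0.002]
 [ 0.002  1.     0.   ]
 [-0.002  0.    -1.   ]]
```

```bash
python3 -m handwheel '[[[0.0015,0.0023,0.04,0],[0.0015,0.0023,0.07,0],[0.0015,0.0023,0.085,0],[0.0015,0.0023,0.088,0],[0.0015,0.0023,0.088,0]]]' 0; python3 -m handwheel '[[[0,0,0.001,0],[0,0,0.002,0],[0,0,0.003,0],[0,0,0.004,0],[0,0,0.005,0],[0,0,0.005,0]]]'; python3 -c "
from h import *
st()"
```

```text
time_s: 3.22
position: [0.5763, 0.1217, 0.054]
tcp_rot: [0.003, 3.138, 0.001]
wrist_force: [0.9, -0.2, 0.0]
grip_width: -0.0001
time_s: 3.98
position: [0.5762, 0.1217, 0.0489]
tcp_rot: [0.003, 3.138, 0.001]
wrist_force: [0.4, -0.4, 0.0]
grip_width: 0.0001
t 3.98 p [0.5762 0.1217 0.0489] rot [3.000e-03 3.138e+00 1.000e-03] F [ 0.41 -0.36  0.03] w 0.0001
```

```bash
python3 -m handwheel '[[[0,0,0.001,0],[0,0,0.002,0],[0,0,0.003,0],[0,0,0.003,0],[0,0,0.003,0]]]'; python3 -m handwheel '[[[0,0,0.001,0],[0,0,0.001,0],[0,0,0.001,0]]]'
```

```text
time_s: 4.6
position: [0.5762, 0.1216, 0.046]
tcp_rot: [0.003, 3.138, 0.001]
wrist_force: [-0.2, -0.1, 1.4]
grip_width: -0.0
time_s: 4.97
position: [0.5763, 0.1216, 0.045]
tcp_rot: [0.003, 3.138, 0.001]
wrist_force: [-0.6, -0.2, 2.8]
grip_width: -0.0002
```

```bash
python3 -m handwheel '[[[0,0,0.001,0],[0,0,0.001,0],[0,0,0.001,0]]]'; python3 -c "
from h import *
st()"
```

```text
time_s: 5.35
position: [0.5763, 0.1217, 0.0441]
tcp_rot: [0.003, 3.138, 0.001]
wrist_force: [-1.0, 0.2, 4.3]
grip_width: -0.0001
t 5.35 p [0.5763 0.1217 0.0441] rot [3.000e-03 3.138e+00 1.000e-03] F [-1.02  0.24  4.26] w -0.0001
```

```bash
python3 -m handwheel '[[[0,0,0.001,0],[0,0,0.002,0],[0,0,0.002,0],[0,0,0.002,0]]]'; python3 -m handwheel '[[[0,0,0,0],[0,0,0,0]]]'
```

```text
time_s: 5.85
position: [0.5763, 0.1217, 0.0423]
tcp_rot: [0.003, 3.138, 0.001]
wrist_force: [-2.3, 0.2, 4.7]
grip_width: -0.0002
time_s: 6.1
position: [0.5763, 0.1217, 0.0424]
tcp_rot: [0.003, 3.138, 0.001]
wrist_force: [-1.5, -0.4, 5.3]
grip_width: -0.0001
```

```bash
python3 -m handwheel '[[[0,0,0.001,0],[0,0,0.002,0],[0,0,0.002,0],[0,0,0.002,0]]]'; python3 -m handwheel '[[[0,0,0,0],[0,0,0,0]]]'
```

```text
time_s: 6.6
position: [0.5764, 0.1217, 0.0408]
tcp_rot: [0.003, 3.138, 0.001]
wrist_force: [-2.1, 0.2, 7.3]
grip_width: -0.0001
time_s: 6.85
position: [0.5763, 0.1217, 0.0411]
tcp_rot: [0.002, 3.138, 0.001]
wrist_force: [-2.7, -0.4, 6.0]
grip_width: 0.0002
```

Mount 1 (y = 0.12) reads about 1.1 N/mm, so it has perished. On to mount 2.

```bash
python3 -m handwheel '[[[0,0,-0.012,0],[0.003,-0.01,-0.03,0],[0.015,-0.055,-0.03,0],[0.0253,-0.0977,-0.03,0],[0.0253,-0.0977,-0.02,0],[0.0253,-0.0977,-0.012,0],[0.0253,-0.0977,-0.011,0],[0.0253,-0.0977,-0.011,0]]]'; python3 -m handwheel '[[[0,0,0.001,0],[0,0,0.002,0],[0,0,0.003,0],[0,0,0.004,0],[0,0,0.004,0]]]'
```

```text
time_s: 7.85
position: [0.5509, 0.0248, 0.0518]
tcp_rot: [0.0, 3.138, 0.001]
wrist_force: [0.4, 0.1, 0.1]
grip_width: 0.0001
time_s: 8.48
position: [0.551, 0.0249, 0.0479]
tcp_rot: [0.001, 3.138, 0.001]
wrist_force: [0.3, 1.0, 0.6]
grip_width: 0.0
```

```bash
python3 -m handwheel '[[[0,0,0.001,0],[0,0,0.002,0],[0,0,0.002,0],[0,0,0.002,0]]]'; python3 -m handwheel '[[[0,0,0.001,0],[0,0,0.001,0],[0,0,0.001,0]]]'
```

```text
time_s: 8.98
position: [0.551, 0.0249, 0.0461]
tcp_rot: [0.0, 3.138, 0.001]
wrist_force: [-0.7, 0.3, 5.1]
grip_width: -0.0003
time_s: 9.35
position: [0.5511, 0.0249, 0.0454]
tcp_rot: [0.0, 3.138, 0.001]
wrist_force: [-2.1, 0.9, 6.4]
grip_width: 0.0002
```

```bash
python3 -m handwheel '[[[0,0,0.001,0],[0,0,0.0015,0],[0,0,0.0015,0],[0,0,0.0015,0]]]'; python3 -m handwheel '[[[0,0,0,0],[0,0,0,0]]]'
```

```text
time_s: 9.85
position: [0.5511, 0.0249, 0.0444]
tcp_rot: [0.0, 3.137, 0.001]
wrist_force: [-3.2, 0.6, 8.4]
grip_width: -0.0001
time_s: 10.1
position: [0.5511, 0.0249, 0.0448]
tcp_rot: [0.0, 3.137, 0.001]
wrist_force: [-2.1, 0.9, 7.0]
grip_width: -0.0002
```

```bash
python3 -m handwheel '[[[0,0,0.001,0],[0,0,0.0015,0],[0,0,0.0015,0],[0,0,0.0015,0]]]'; python3 -m handwheel '[[[0,0,0,0],[0,0,0,0]]]'
```

```text
time_s: 10.6
position: [0.5511, 0.0249, 0.0439]
tcp_rot: [0.0, 3.137, 0.001]
wrist_force: [-2.4, -0.0, 9.3]
grip_width: 0.0002
time_s: 10.85
position: [0.5511, 0.0249, 0.0445]
tcp_rot: [0.0, 3.137, 0.0]
wrist_force: [-2.2, 1.3, 8.4]
grip_width: -0.0002
```

```bash
python3 -m handwheel '[[[0,0,0.001,0],[0,0,0.002,0],[0,0,0.0025,0],[0,0,0.0025,0],[0,0,0.0025,0]]]'
```

```text
time_s: 11.48
position: [0.5511, 0.0249, 0.0428]
tcp_rot: [0.0, 3.136, 0.0]
wrist_force: [-3.6, 0.8, 10.9]
grip_width: 0.0003
```

Mount 2 reads about 1.9 N/mm, so it is sound. On to mount 3.

```bash
python3 -m handwheel '[[[0,0,-0.012,0],[0.001,-0.01,-0.03,0],[0.002,-0.055,-0.03,0],[0.003,-0.102,-0.03,0],[0.003,-0.102,-0.02,0],[0.003,-0.102,-0.012,0],[0.003,-0.102,-0.009,0],[0.003,-0.102,-0.009,0]]]'; python3 -m handwheel '[[[0,0,0.001,0],[0,0,0.002,0],[0,0,0.003,0],[0,0,0.003,0]]]'
```

```text
time_s: 12.48
position: [0.5479, -0.076, 0.0514]
tcp_rot: [-0.002, 3.137, 0.001]
wrist_force: [0.3, -0.0, -0.7]
grip_width: -0.0002
time_s: 12.98
position: [0.548, -0.076, 0.0485]
tcp_rot: [-0.002, 3.137, 0.001]
wrist_force: [0.6, 0.6, 0.2]
grip_width: -0.0001
```

```bash
python3 -m handwheel '[[[0,0,0.001,0],[0,0,0.0015,0],[0,0,0.0015,0]]]'; python3 -m handwheel '[[[0,0,0.001,0],[0,0,0.0015,0],[0,0,0.0015,0]]]'
```

```text
time_s: 13.35
position: [0.548, -0.0761, 0.0471]
tcp_rot: [-0.002, 3.137, 0.001]
wrist_force: [-2.2, 0.9, 3.6]
grip_width: 0.0003
time_s: 13.72
position: [0.5481, -0.0761, 0.0459]
tcp_rot: [-0.002, 3.136, 0.001]
wrist_force: [-1.9, -0.2, 5.1]
grip_width: 0.0001
```

```bash
python3 -m handwheel '[[[0,0,0.001,0],[0,0,0.0015,0],[0,0,0.0015,0]]]'; python3 -m handwheel '[[[0,0,0.001,0],[0,0,0.002,0],[0,0,0.002,0],[0,0,0.002,0]]]'
```

```text
time_s: 14.1
position: [0.5481, -0.0761, 0.0448]
tcp_rot: [-0.002, 3.136, 0.001]
wrist_force: [-2.8, 0.7, 7.2]
grip_width: -0.0001
time_s: 14.6
position: [0.5481, -0.0761, 0.0436]
tcp_rot: [-0.002, 3.136, 0.0]
wrist_force: [-3.2, 1.0, 10.5]
grip_width: 0.0003
```

Mount 3 reads about 2 N/mm, so it is sound. On to mount 4.

```bash
python3 -m handwheel '[[[0,0,-0.012,0],[-0.003,-0.01,-0.03,0],[-0.015,-0.055,-0.03,0],[-0.0284,-0.0994,-0.03,0],[-0.0284,-0.0994,-0.02,0],[-0.0284,-0.0994,-0.012,0],[-0.0284,-0.0994,-0.008,0],[-0.0284,-0.0994,-0.008,0]]]'; python3 -m handwheel '[[[0,0,0.001,0],[0,0,0.002,0],[0,0,0.003,0],[0,0,0.003,0]]]'
```

```text
time_s: 15.6
position: [0.5764, -0.1743, 0.0513]
tcp_rot: [-0.004, 3.137, 0.001]
wrist_force: [-0.5, 0.2, 0.4]
grip_width: -0.0
time_s: 16.1
position: [0.5763, -0.1744, 0.0483]
tcp_rot: [-0.004, 3.137, 0.001]
wrist_force: [0.2, -0.5, -1.5]
grip_width: 0.0
```

```bash
python3 -m handwheel '[[[0,0,0.001,0],[0,0,0.0015,0],[0,0,0.0015,0]]]'; python3 -m handwheel '[[[0,0,0.001,0],[0,0,0.0015,0],[0,0,0.0015,0]]]'
```

```text
time_s: 16.48
position: [0.5763, -0.1744, 0.0468]
tcp_rot: [-0.004, 3.137, 0.001]
wrist_force: [0.3, -0.6, -0.5]
grip_width: -0.0001
time_s: 16.85
position: [0.5764, -0.1744, 0.0456]
tcp_rot: [-0.004, 3.137, 0.001]
wrist_force: [-0.8, 0.8, 4.6]
grip_width: -0.0002
```

```bash
python3 -m handwheel '[[[0,0,0.0005,0],[0,0,0.001,0],[0,0,0.001,0]]]'; python3 -m handwheel '[[[0,0,0.0005,0],[0,0,0.001,0],[0,0,0.001,0]]]'
```

```text
time_s: 17.23
position: [0.5764, -0.1744, 0.0449]
tcp_rot: [-0.004, 3.137, 0.001]
wrist_force: [-2.2, 0.9, 5.7]
grip_width: 0.0001
time_s: 17.6
position: [0.5765, -0.1744, 0.0445]
tcp_rot: [-0.004, 3.136, 0.001]
wrist_force: [-2.6, 0.8, 8.0]
grip_width: -0.0002
```

```bash
python3 -m handwheel '[[[0,0,0.0005,0],[0,0,0.001,0],[0,0,0.001,0]]]'; python3 -m handwheel '[[[0,0,0.0005,0],[0,0,0.001,0],[0,0,0.001,0]]]'
```

```text
time_s: 17.98
position: [0.5765, -0.1745, 0.0442]
tcp_rot: [-0.004, 3.136, 0.0]
wrist_force: [-3.1, 0.7, 8.4]
grip_width: 0.0003
time_s: 18.35
position: [0.5765, -0.1744, 0.044]
tcp_rot: [-0.005, 3.136, -0.0]
wrist_force: [-3.2, 1.6, 9.6]
grip_width: -0.0001
```

```bash
python3 -m handwheel '[[[0,0,0.001,0],[0,0,0.002,0],[0,0,0.002,0],[0,0,0.002,0]]]'
```

```text
time_s: 18.85
position: [0.5765, -0.1745, 0.0432]
tcp_rot: [-0.005, 3.135, -0.001]
wrist_force: [-3.4, 1.5, 12.7]
grip_width: -0.0001
```

Mount 4 reads about 3.5 N/mm, so it has hardened. I'll scrap mounts 4 and 1, gripping mount 4 first.

```bash
python3 -m handwheel '[[[0,0,-0.03,0],[0,0,-0.062,0],[0,0,-0.062,0],[0,0,-0.062,0],[0,0,-0.062,0],[0,0,-0.062,0]]]' 1; python3 -c "
from h import *
o=st();print(totool(o,[.5765,-.1755,.014]).round(4))"
```

```text
time_s: 19.6
position: [0.5757, -0.1743, 0.1042]
tcp_rot: [-0.005, 3.137, 0.001]
wrist_force: [-0.5, 0.3, 0.5]
grip_width: 0.0855
t 19.6 p [ 0.5757 -0.1743  0.1042] rot [-5.000e-03  3.137e+00  1.000e-03] F [-0.51  0.28  0.47] w 0.0855
[-0.0004 -0.0013  0.0902]
```

```bash
python3 -m handwheel '[[[-0.0005,-0.001,0.03,0],[-0.0005,-0.001,0.055,0],[-0.0005,-0.001,0.075,0],[-0.0005,-0.001,0.088,0],[-0.0005,-0.001,0.09,0],[-0.0005,-0.001,0.09,0]]]' 1; python3 -m handwheel '[[[0,0,0,0],[0,0,0,0],[0,0,0,0],[0,0,0,0],[0,0,0,0],[0,0,0,0]]]' 0
```

```text
time_s: 20.35
position: [0.577, -0.1754, 0.0146]
tcp_rot: [-0.005, 3.136, 0.0]
wrist_force: [-0.3, 0.0, 0.7]
grip_width: 0.0854
time_s: 21.1
position: [0.5775, -0.1756, 0.0156]
tcp_rot: [-0.005, 3.135, -0.001]
wrist_force: [-0.8, 0.7, 6.5]
grip_width: 0.0422
```

```bash
python3 -m handwheel '[[[0,0,-0.03,0],[0,0,-0.07,0],[0,0,-0.11,0],[0.01,-0.03,-0.12,0],[0.03,-0.08,-0.12,0],[0.045,-0.13,-0.12,0],[0.057,-0.17,-0.12,0],[0.057,-0.1845,-0.12,0],[0.057,-0.1845,-0.12,0]]]' 0
python3 - <<'E'
from h import *
o=st();print(totool(o,[.52,-.36,.014]).round(4))
s=snapshot("side"); cv2.imwrite("pics/s1.png",s["image"])
s=snapshot("top"); w=cloud(s).reshape(-1,3); w=w[~np.isnan(w[:,0])]
p=w[(w[:,2]>.055)&(w[:,2]<.064)&(abs(w[:,0]-.48)<.15)&(w[:,1]<-.24)&(w[:,1]>-.5)]
print(p.min(0),p.max(0))
E
```

```text
time_s: 22.22
position: [0.5201, -0.3605, 0.1348]
tcp_rot: [-0.003, 3.135, 0.0]
wrist_force: [0.3, 0.5, -0.9]
grip_width: 0.042
t 22.23 p [ 0.5201 -0.3605  0.1348] rot [-3.000e-03  3.135e+00  0.000e+00] F [ 0.33  0.49 -0.95] w 0.042
[0.0009 0.0004 0.1208]
[ 0.3714308  -0.4414461   0.05502102] [ 0.58972724 -0.27643808  0.0639539 ]
```

View pics/s1.png

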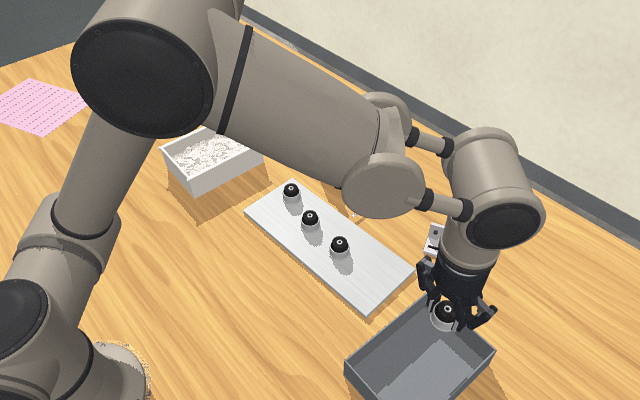

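The mount is held in the gripper at about (447,312), over the bin, and three mounts are still on the plate. I'll lower it and release.

```bash
python3 -m handwheel '[[[0.001,0.001,0.04,0],[0.001,0.001,0.08,0],[0.001,0.001,0.105,0],[0.001,0.001,0.115,0],[0.001,0.001,0.117,0]]]' 0; python3 -m handwheel '[[[0,0,0,0],[0,0,0,0],[0,0,0,0],[0,0,0,0]]]' 1;  python3 -m handwheel '[[[0,0,-0.03,0],[0,0,-0.08,0],[0,0,-0.12,0],[0,0,-0.12,0]]]' 1
```

```text
time_s: 22.95
position: [0.5208, -0.3569, 0.0181]
tcp_rot: [-0.008, 3.135, 0.001]
wrist_force: [-0.3, -0.3, -1.6]
grip_width: 0.0424
time_s: 23.45
position: [0.5209, -0.3571, 0.0185]
tcp_rot: [-0.008, 3.135, 0.0]
wrist_force: [0.8, -0.0, -0.2]
grip_width: 0.0851
time_s: 23.95
position: [0.5217, -0.3585, 0.1427]
tcp_rot: [-0.008, 3.129, -0.008]
wrist_force: [0.1, 0.5, -0.3]
grip_width: 0.0856
```

```bash
python3 -m handwheel '[[[-0.005,0.04,0,0],[-0.01,0.09,0,0],[-0.015,0.14,0,0],[-0.02,0.19,0,0],[-0.03,0.24,0,0],[-0.035,0.29,0,0],[-0.04,0.34,0,0],[-0.045,0.39,0,0],[-0.05,0.44,0.01,0],[-0.054,0.48,0.02,0],[-0.054,0.48,0.03,0],[-0.054,0.48,0.03,0]]]' 1
python3 - <<'E'
from h import *
s=snapshot("side"); cv2.imwrite("pics/s2.png",s["image"])
o=st();print(totool(o,[.576,.1218,.014]).round(4))
E
```

```text
time_s: 25.45
position: [0.5726, 0.1211, 0.1094]
tcp_rot: [-0.008, 3.132, -0.009]
wrist_force: [-0.2, 0.4, 0.2]
grip_width: 0.0852
t 25.5 p [0.5731 0.1206 0.1101] rot [-0.007  3.131 -0.009] F [ 0.15 -0.33 -0.11] w 0.0852
[-0.0018  0.0017  0.0961]
```

View pics/s2.png

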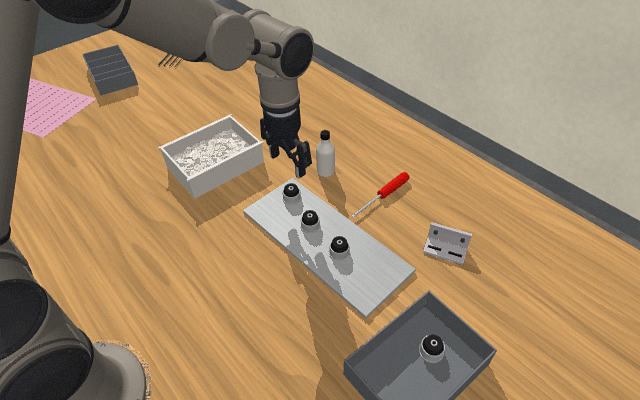

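The first mount stands in the bin at (433,347), and the gripper is above mount 1 at (291,190). I'll descend and grip.

```bash
python3 -m handwheel '[[[-0.002,0.0012,0.03,0],[-0.002,0.0012,0.055,0],[-0.002,0.0012,0.075,0],[-0.002,0.0012,0.09,0],[-0.002,0.0012,0.0955,0],[-0.002,0.0012,0.0955,0]]]' 1; python3 -m handwheel '[[[0,0,0,0],[0,0,0,0],[0,0,0,0],[0,0,0,0],[0,0,0,0],[0,0,0,0]]]' 0
```

```text
time_s: 26.25
position: [0.5764, 0.121, 0.0148]
tcp_rot: [-0.006, 3.131, -0.008]
wrist_force: [0.1, 0.2, -0.0]
grip_width: 0.0856
time_s: 27.0
position: [0.577, 0.1211, 0.0159]
tcp_rot: [-0.006, 3.129, -0.008]
wrist_force: [-1.5, 0.2, 5.0]
grip_width: 0.0421
```

```bash
python3 -m handwheel '[[[0,0,-0.03,0],[0,0,-0.08,0],[0,0,-0.12,0],[0.012,-0.05,-0.12,0],[0.03,-0.1,-0.12,0],[0.045,-0.15,-0.12,0],[0.06,-0.2,-0.12,0],[0.075,-0.25,-0.12,0],[0.09,-0.3,-0.12,0],[0.105,-0.35,-0.12,0],[0.12,-0.4,-0.12,0],[0.13,-0.44,-0.12,0]]]' 0;  python3 - <<'E'
from h import *
o=st();print(totool(o,[.435,-.36,.018]).round(4))
E
```

```text
time_s: 28.5
position: [0.4462, -0.3205, 0.1364]
tcp_rot: [-0.005, 3.129, -0.008]
wrist_force: [-0.6, 0.1, -1.7]
grip_width: 0.0421
t 28.5 p [ 0.4462 -0.3205  0.1364] rot [-0.005  3.129 -0.008] F [-0.6   0.13 -1.68] w 0.0421
[ 0.0128 -0.0388  0.1184]
```

```bash
python3 -m handwheel '[[[0.012,-0.037,0,0],[0.0125,-0.0388,0.01,0],[0.0125,-0.0388,0.05,0],[0.0125,-0.0388,0.09,0],[0.0125,-0.0388,0.11,0],[0.0125,-0.0388,0.117,0],[0.0125,-0.0388,0.118,0]]]' 0; python3 -m handwheel '[[[0,0,0,0],[0,0,0,0],[0,0,0,0],[0,0,0,0]]]' 1;  python3 -m handwheel '[[[0,0,-0.03,0],[0,0,-0.08,0],[0,0,-0.12,0],[0,0,-0.16,0],[0,0.06,-0.18,0],[0.06,0.12,-0.18,0],[0.06,0.12,-0.18,0]]]' 1
python3 - <<'E'
from h import *
s=snapshot("side"); cv2.imwrite("pics/s3.png",s["image"])
s=snapshot("top"); cv2.imwrite("pics/t3.png",s["image"])
w=cloud(s).reshape(-1,3); w=w[~np.isnan(w[:,0])]
for c in [[.5515,.0245],[.549,-.0773],[.5209,-.358],[.435,-.36]]:
    d=np.linalg.norm(w[:,:2]-c,axis=1); z=.036 if c[1]<-.2 else .044
    p=w[(d<.03)&(w[:,2]>z)&(w[:,2]<.056)]; print(len(p),p.mean(0) if len(p) else 0)
st()
E
```

```text
time_s: 29.38
position: [0.4355, -0.3594, 0.0184]
tcp_rot: [-0.006, 3.129, -0.008]
wrist_force: [0.1, -0.5, -0.6]
grip_width: 0.042
time_s: 29.88
position: [0.4356, -0.3596, 0.0188]
tcp_rot: [-0.006, 3.129, -0.008]
wrist_force: [-0.2, 0.3, -0.1]
grip_width: 0.0854
time_s: 30.75
position: [0.3709, -0.2362, 0.1975]
tcp_rot: [-0.007, 3.13, -0.007]
wrist_force: [-0.2, -1.4, -0.3]
grip_width: 0.0857
114 [0.55169802 0.02422608 0.04879926]
117 [ 0.54892326 -0.07715202  0.04887734]
106 [ 0.52173491 -0.35742964  0.03908292]
25 [ 0.44656399 -0.35491005  0.03969722]
t 30.85 p [ 0.3715 -0.2371  0.1978] rot [-0.007  3.129 -0.008] F [0.49 0.3  0.26] w 0.0856
```

View pics/s3.png

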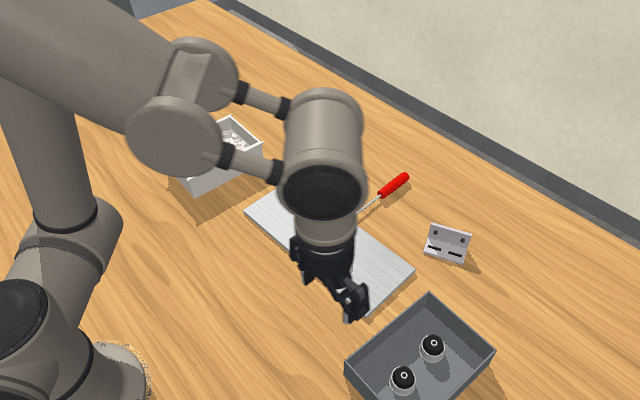

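View pics/t3.png

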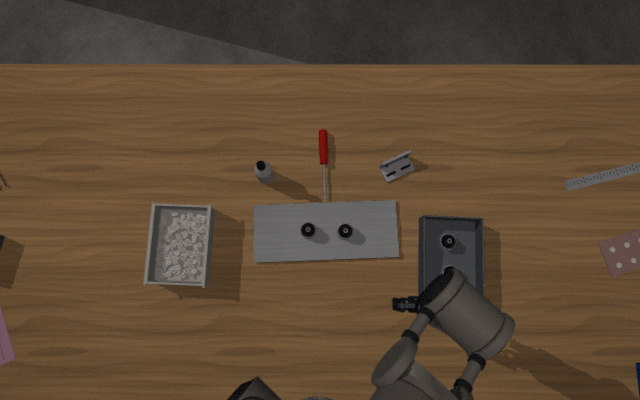

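Both scrap mounts are in the bin, at (432,346) and (402,378) in the side view. In the top view the two sound ones stand unmoved at (308,230) and (345,231). The gripper is empty and clear of everything, so I'll hand the job in.

```bash
python3 -m handwheel '[[[0,0,0,0],[0,0,0,0],[0,0,0,0]]]'; python3 -c "
from cell import workorder
print(workorder.job_done())"
```

```text
time_s: 31.22
position: [0.3719, -0.2377, 0.1975]
tcp_rot: [-0.006, 3.129, -0.007]
wrist_force: [0.4, -0.5, -0.1]
grip_width: 0.0853
the job is handed in; nothing more can be done
None
```

The job is handed in at about 31 s of the 72 s allowed: two mounts are in the scrap bin and two sound ones stand where they were. I pressed each of the four rubbers with the shut fingertips. The highest force I read was about 13 N, against the 25 N limit.

| Mount (numbered from the tub side) | Stiffness felt | Result |
|---|---|---|
| 1 (y ≈ 0.12) | about 1.1 N/mm, perished | put in the scrap bin |
| 2 (y ≈ 0.02) | about 1.9 N/mm, sound | left standing |
| 3 (y ≈ −0.08) | about 2.0 N/mm, sound | left standing |
| 4 (y ≈ −0.18) | about 3.5 N/mm, hardened | put in the scrap bin |

- **Mounts:** The last pictures show both scrapped mounts standing in the bin. The two sound ones are within about 1 mm of where they began.
- **Rest of the bench:** The bottle, screwdriver and bracket look unmoved, judged by eye from the pictures.
- **Robot:** The gripper is open, empty and clear of everything.
- **Readings:** Wrist force readings scattered by up to about 1.5 N, and sideways forces of 2–3 N showed up while pressing. Neither was enough to blur the three stiffness classes. No check failed or disagreed.

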